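# Unplug the charger from the jeweller's bench socket strip

## Task

Pull the tall, rectangular charger out of the bench's socket strip (it is held in by spring clips and needs a firm pull) and put it away in the shallow wooden tray, any way up, without dropping it from a height. Leave the other two plugs in their sockets.

Things in the scene. Friction and masses are not known exactly. Their poses are not given: they have to be found in the camera images.
- charger: White plug-in charger: housing 36 (its x) x 46 (y) x 50 mm tall, two dark slots on top, the tallest plug. Origin: centre of the housing's underside, level with the strip's top; z up. Below it a boss 26 x 36 x 14 mm deep, then two pins 14 mm long, sit in the socket (28 mm in all). About 0.1 kg. Spring clips hold the boss: 10 to 20 N straight up frees it within 12 mm; clear after 28 mm.
- charger_mid (a point): Middle of the charger's housing, 25 mm above its origin.
- round_plug: White round plug, diameter 48 mm, housing 40 mm tall, plugged into the strip with the same boss and pins. Origin: centre of the housing's underside. To be left in place.
- flat_plug: White flat square plug 50 x 50 mm, housing 22 mm tall, plugged into the strip with the same boss and pins. Origin: centre of the housing's underside. To be left in place.
- strip: Grey socket strip fixed to the bench, 66 (its x) x 250 (y) x 42 mm tall, with three recessed outlets 74 mm apart along its y, one at its middle. Which plug sits in which outlet varies; the plugs' axes are parallel to the strip's. Origin: centre of its underside.
- tray: Shallow open wooden tray fixed to the bench, outside 150 (its x) x 200 (its y) x 36 mm tall, walls and floor 6 mm thick. Origin: centre of its underside. It lies on one side of the bench, the strip on the other; which side varies.
- tin: Small round aluminium tin, diameter 44 mm, 20 mm tall, lying loose in the +y half of the tray. Origin: centre of its underside.
Not all that is in view belongs to the job. Leave any pink look-alike of the charger alone. Leave any purple look-alike of the tray alone.

How it is judged:
By the outcome, as a careful person would: the job done as asked, in the order asked, and still so for the second after the job is handed in, with the robot touching nothing.
It also fails if it takes over 40 s, if anything falls off the work surface, if the arm or the gripper's body presses on something with over 40 N, if the wrist force passes 120 N, or if a joint passes its speed limit or range.

## Robot

A 7-joint arm with a two-finger parallel gripper is mounted at the origin on the work surface. World frame = base frame: x ahead of the robot, y to its left, z up, the work surface at z = 0. Lengths are in m, angles in rad, forces in N, time in s.
With the tool pointing down it reaches from about 0.425 to 1.025 m from the base axis. Payload 9.4 kg.
Tool frame: the origin (TCP) lies on the centre line of the jaws, within the pads' length; the fingertips stand 22 mm ahead of it and the grasp point (between the pads) lies 3 mm ahead of it; z points along the fingers, y is the line along which they close (so a half turn about z gives the same grasp; the last joint's range is limited). The gripper opens to 93 mm and grips with 3 to 60 N. Pads are 15 mm wide; open, the fingers measure 128 mm over their backs; the gripper's body (75 mm by 188 mm) begins 65 mm behind the grasp point.
Start: joints at [-1.209, 0.599, -0.003, 1.599, 0.002, 0.943, -0.08], TCP at [0.308, 0.656, 0.241] pointing down, gripper open.
Joint ranges: [-2.57, 2.57], [-0.35, 1.97], [-1.29, 1.29], [0.11, 2.56], [-1.05, 4.19], [0.11, 1.86], [-2.63, 2.63]. Speed limits (rad/s): [2.22, 2.22, 3.01, 3.01, 3.14, 3.14, 3.14].

## Interface

Orientations are given as a unit quaternion [w, x, y, z].
In Python, from cell import readout, snapshot, env gives the robot as it stands.
- The arm moves only by the shell command python3 -m crank 'ROWS' [FORCE]. ROWS is JSON, a list of rows, each a list of 7 numbers: the turn, a rotation vector about the tool's x, y, z normalised to -1 to 1, where 1 is 45 degrees, then the shift along the tool's x, y, z normalised to -1 to 1, where 1 is 150 mm, then the opening, from 0 (shut) to 1 (fully open). A call has 1 to 12 rows; each row shifts and turns the commanded pose from where the row before left it, along the tool's axes as they then stand; what a row does not reach is not made up. A row lasts 1/10 s, in which the tool goes at most 50 mm and 8.59 degrees, less where a joint would pass 70% of its speed; a pose out of reach is approached as far as the arm can. A call with a number of a shift or a turn outside -1 to 1 is refused whole. A call with a gripper value outside its range is refused whole. The fingers move at their own pace and stop on an object; FORCE is the grip in N (left out, the last holds). Time passes only in rows, so rows that do not move let the fingers close. It gives the time, the measured TCP pose, the force, the opening and the grip force at its end, in the units of the state.
- readout.state(): the state, without advancing time (a new reading comes with each control period).
- snapshot(name): name is "scene" or "top"; returns a dict with "color" (400x640x3 uint8, red, green, blue), "range_z" (400x640 float32, m along the optical axis (not along the pixel's ray), 0 where there is no reading), "fx", "fy", "cx", "cy" (pixels), "k1" (the pictures are not rectified: a ray, as slopes to the right and down, at radius r is drawn at 1 + k1 r^2 times it, then the intrinsics apply), "extrinsics" (4x4, takes a point from camera to world coordinates). Camera axes: x right, y down, z forward; pixel columns grow to the right and rows downward; lengths in m; the calibration is good to about 2 mm. A picture is of the moment at which its call begins.
- env.job_done(): hands the job in; it is judged then, once.
The state is a dict: "time_s": time; "joints": joint angles; "joint_vel": joint speeds; "joint_efforts": joint torques, N m; "position": TCP position; "tool_rot": TCP orientation; "force": force on the tool from outside, world axes, zero at the start; "torque": the same for the moment, N m; "grip_width": finger opening in m; "grasp_force": force on a finger pad.
Only numpy, scipy, OpenCV 4.12 (cv2) and the standard library are available. Lean on these libraries where they do the work, as an engineer would, in place of code of your own. Each camera call takes 0.05 s, during which the arm holds its last target. There are 200 camera calls.

## Working session

There is one attempt and no reset: what is moved stays moved. The work goes in short steps, Python scripts to look and compute and a shell command to move; the robot and the scene stay as the last step left them, time stands still between calls to the robot, and variables do not carry over. Pictures are saved under pics/ and viewed, at most 10 in all, crops included, and the job is handed in when it is done.

```bash
ls; mkdir -p pics; python3 - <<'E'
from cell import readout, snapshot
import cv2,numpy as np
s=readout.state();print({k:np.round(v,3).tolist() for k,v in s.items()})
for n in("scene","top"):
    d=snapshot(n);np.savez(f"pics/{n}0.npz",**d);cv2.imwrite(f"pics/{n}0.png",d["color"][...,::-1])
    print(n,[d[k] for k in("fx","fy","cx","cy","k1")],np.round(d["extrinsics"],3).tolist())
E
```

```text
pics
{'time_s': 0.0, 'joints': [-1.209, 0.6, -0.003, 1.6, 0.002, 0.943, -0.08], 'joint_vel': [0.001, 0.0, -0.002, -0.0, 0.001, 0.002, 0.0], 'joint_efforts': [0.001, -76.508, 1.498, -25.235, -0.052, 0.017, 0.0], 'position': [0.308, 0.656, 0.24], 'tool_rot': [-0.0, 0.218, 0.976, -0.001], 'force': [-0.256, 0.282, 0.078], 'torque': [-0.023, -0.024, 0.02], 'grasp_force': 0.0, 'grip_width': 0.093}
scene [399.72835145027227, 399.72835145027227, 312.37225562779764, 201.97503607988298, -0.017741352889879835] [[0.604, 0.643, -0.471, 0.967], [0.797, -0.486, 0.359, -0.339], [0.001, -0.592, -0.806, 0.962], [0.0, 0.0, 0.0, 1.0]]
top [373.649421830639, 373.649421830639, 320.6027417300136, 202.3078638962082, -0.026455578169410066] [[-0.022, -0.995, 0.1, 0.365], [-1.0, 0.02, -0.017, 0.058], [0.015, -0.1, -0.995, 0.868], [0.0, 0.0, 0.0, 1.0]]
```

View pics/top0.png

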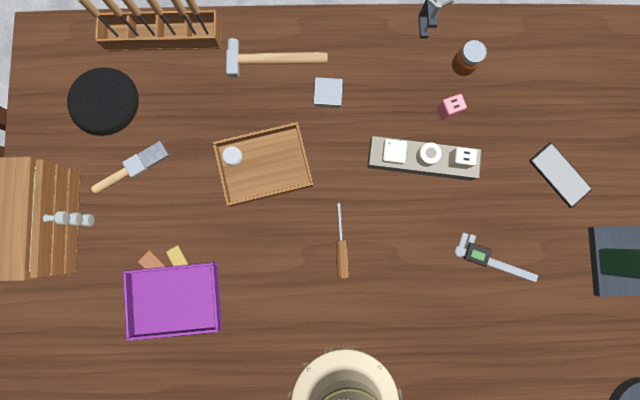

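View pics/scene0.png

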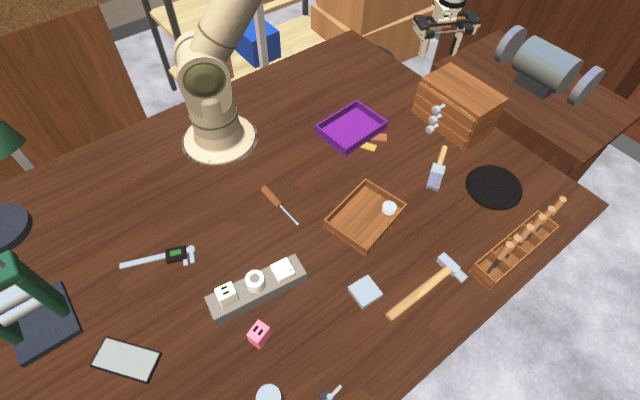

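The top view shows the strip around (425,157) with the charger (two dark slots) at its right end (466,156), next to the round plug (430,153). The flat plug is at (395,151), the wooden tray at (263,164) and the tin at (232,155). The scene view shows the charger at (226,292) and the tray at (366,215). I'll enlarge both.

```bash
python3 - <<'E'
import cv2,numpy as np
a=cv2.imread("pics/top0.png");b=cv2.imread("pics/scene0.png")
A=cv2.resize(a[125:190,365:490],None,fx=6,fy=6,interpolation=cv2.INTER_CUBIC)[:,:750]
B=cv2.resize(b[250:325,195:315],(750,469),interpolation=cv2.INTER_CUBIC)[20:230+200]
cv2.imwrite("pics/cropA.png",A);cv2.imwrite("pics/cropB.png",B);print(A.shape,B.shape)
E
```

```text
(390, 750, 3) (410, 750, 3)
```

View pics/cropA.png

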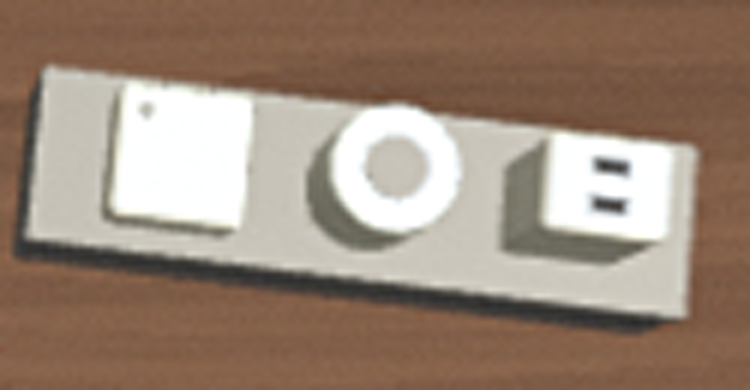

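View pics/cropB.png

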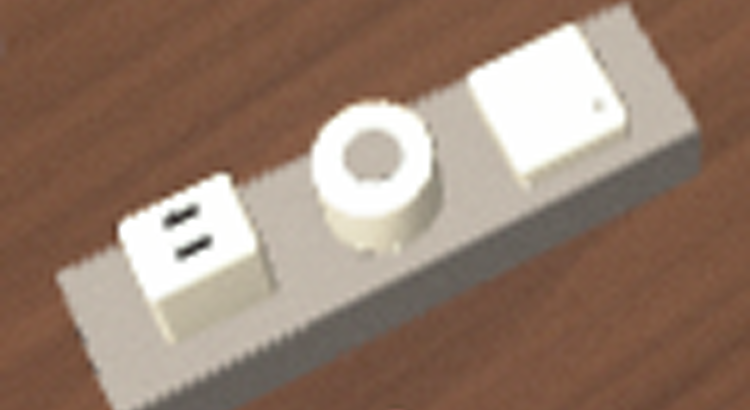

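Enlarged, the charger's top corners in crop A are (545,133), (672,145), (668,242) and (543,234), matching (258,242), (155,297), (118,225) and (228,174) in crop B. The strip and tray corners are also clear, so I'll triangulate all of them.

```bash
cat > h.py <<'E'
import numpy as np,cv2
def ray(d,p):
    K=np.array([[d["fx"],0,d["cx"]],[0,d["fy"],d["cy"]],[0,0,1.]])
    r=cv2.undistortPoints(np.array([[p]],float),K,np.array([float(d["k1"]),0,0,0]))[0,0]
    E=d["extrinsics"];return E[:3,3],E[:3,:3]@np.array([r[0],r[1],1])
def tri(ds,ps):
    A=[];b=[]
    for d,p in zip(ds,ps):
        o,v=ray(d,p);v=v/np.linalg.norm(v);P=np.eye(3)-np.outer(v,v);A.append(P);b.append(P@o)
    X,res,_,_=np.linalg.lstsq(np.vstack(A),np.hstack(b),rcond=None);return X,float(np.sqrt(res.sum()))
def onz(d,p,z):
    o,v=ray(d,p);return o+v*(z-o[2])/v[2]
E
python3 - <<'E'
import numpy as np
from h import *
T=dict(np.load("pics/top0.npz"));S=dict(np.load("pics/scene0.npz"))
a=lambda x,y:((x+.5)/6-.5+365,(y+.5)/6-.5+125)
b=lambda x,y:((x+.5)/6.25-.5+195,(y+20.5)/6.25-.5+250)
G={"charger":([a(545,133),a(672,145),a(668,242),a(543,234)],[b(258,242),b(155,297),b(118,225),b(228,174)]),
"slots":([a(611,166),a(607,206)],[b(194,247),b(181,217)]),
"round":([a(396,168)],[b(373,158)]),
"strip":([a(45,65),a(697,147),a(686,320),a(25,240)],[b(698,132),b(115,408),b(58,275),b(628,2)]),
"tray":([(214,138),(298,124),(312,185),(229,205)],[(406,207),(366,251),(324,221),(366,180)]),
"tin":([(232,155)],[(389,208)])}
for n,(p,q) in G.items():
    X=[];
    for i,j in zip(p,q):
        x,r=tri([T,S],[i,j]);z=T["range_z"][int(round(i[1])),int(round(i[0]))];X.append(x);print(n,np.round(x,4),"err",round(r,4))
    X=np.array(X);c=X.mean(0);u=np.mean(p,0);m=tuple(np.round(u).astype(int))
    o,v=ray(T,u);print("  mean",np.round(c,4),"depth-z",np.round((o+v*T["range_z"][m[1],m[0]]),4))
    if len(X)==4:
        d=(X[0]-X[1])+(X[3]-X[2]);e=(X[0]-X[3])+(X[1]-X[2]);print("  yaw(y-axis)",np.degrees(np.arctan2(-d[0],d[1])),"yaw(x)",np.degrees(np.arctan2(e[1],e[0])),"sizes y,x",np.linalg.norm(d)/2,np.linalg.norm(e)/2)
E
```

```text
charger [ 0.556  -0.2485  0.0898] err 0.0015
charger [ 0.5515 -0.2916  0.0918] err 0.0014
charger [ 0.5169 -0.2886  0.0895] err 0.0017
charger [ 0.5215 -0.245   0.0855] err 0.0021
  mean [ 0.5365 -0.2684  0.0892] depth-z [ 0.5358 -0.2684  0.0907]
  yaw(y-axis) -6.00661771564591 yaw(x) -5.361133672385776 sizes y,x 0.04370080185053677 0.03482063112235452
slots [ 0.5437 -0.2697  0.092 ] err 0.0002
slots [ 0.5296 -0.2676  0.0909] err 0.0005
  mean [ 0.5367 -0.2687  0.0914] depth-z [ 0.5367 -0.2691  0.0908]
round [ 0.5472 -0.1958  0.08  ] err 0.0008
  mean [ 0.5472 -0.1958  0.08  ] depth-z [ 0.547  -0.1964  0.0797]
strip [ 0.5981 -0.0774  0.0397] err 0.0004
strip [ 0.5606 -0.322   0.0477] err 0.0001
strip [ 0.4964 -0.3149  0.0414] err 0.0019
strip [ 0.5317 -0.0663  0.0395] err 0.0016
  mean [ 0.5467 -0.1951  0.0421] depth-z [ 0.5382 -0.1843  0.0787]
  yaw(y-axis) -8.391044725729307 yaw(x) -7.975125877285645 sizes y,x 0.2493326958596164 0.06605519032926438
tray [0.5996 0.281  0.0314] err 0.004
tray [0.6336 0.0927 0.0242] err 0.0021
tray [0.4901 0.0629 0.0239] err 0.0019
tray [0.4494 0.2536 0.0249] err 0.0055
  mean [0.5432 0.1726 0.0261] depth-z [0.546  0.1747 0.0071]
  yaw(y-axis) 11.162018969900489 yaw(x) 11.0129076065977 sizes y,x 0.1931893689643823 0.14964889435740691
tin [0.5648 0.2462 0.0153] err 0.0006
  mean [0.5648 0.2462 0.0153] depth-z [0.5625 0.244  0.0238]
```

Results agree with the known sizes: the charger's top is at z≈0.0915, centre (0.5365,-0.2687), and the strip's yaw is about -8.1°. The predicted outlet is at (0.5363,-0.2688). The tray centre is (0.545,0.173), yaw 11°. Next I'll work out the tool-axis shifts.

```bash
cat > go.py <<'E'
import sys,json,numpy as np
from scipy.spatial.transform import Rotation as R
from cell import readout
# usage: go.py x y z [yaw_of_tool_y_deg [tilt_out_deg]] ; prints the shift (before turning) and the turn, in row units
s=readout.state();q=s["tool_rot"];Rt=R.from_quat([q[1],q[2],q[3],q[0]]);a=[float(v) for v in sys.argv[1:]]
d=Rt.inv().apply(np.array(a[:3])-s["position"])/.15
print("pos",np.round(s["position"],4),"t",round(s["time_s"],2),"shift",np.round(d,3),"rows>=",round(np.linalg.norm(d)*3,1))
if len(a)>3:
    y=np.radians(a[3]);yv=np.array([np.cos(y),np.sin(y),0]);z=np.array([0,0,-1.]);T=R.from_matrix(np.c_[np.cross(yv,z),yv,z])
    if len(a)>4: T=R.from_rotvec(yv*np.radians(a[4]))*T
    r=(Rt.inv()*T).as_rotvec();print("turn",np.round(r/np.radians(45),3),"rows>=",round(np.degrees(np.linalg.norm(r))/8.59,1),"tool z after",np.round(T.apply([0,0,1]),2))
print("joints",np.round(s["joints"],2),"F",np.round(s["force"],1),"grip",round(s["grip_width"],4),round(s["grasp_force"],1))
E
python3 go.py .62 .15 .24
```

```text
pos [0.3078 0.6559 0.2398] t 0.1 shift [-3.317e+00 -2.170e+00  2.000e-03] rows>= 11.9
joints [-1.21  0.6  -0.    1.6   0.    0.94 -0.08] F [0.4 0.3 0.1] grip 0.0929 0.0
```

```bash
python3 -m crank '[[0,0,0,-0.27,-0.18,0,1],[0,0,0,-0.27,-0.18,0,1],[0,0,0,-0.27,-0.18,0,1],[0,0,0,-0.27,-0.18,0,1],[0,0,0,-0.27,-0.18,0,1],[0,0,0,-0.27,-0.18,0,1],[0,0,0,-0.27,-0.18,0,1],[0,0,0,-0.27,-0.18,0,1],[0,0,0,-0.27,-0.18,0,1],[0,0,0,-0.27,-0.18,0,1],[0,0,0,-0.27,-0.18,0,1],[0,0,0,-0.27,-0.18,0,1]]' 50; python3 go.py .5365 -.2687 .20 -8.1
```

```text
time_s: 1.3
position: [0.6109, 0.1547, 0.2404]
tool_rot: [-0.0, 0.218, 0.976, -0.0]
force: [0.4, 1.2, 0.1]
grip_width: 0.0931
grasp_force: 0.0
pos [0.6109 0.1547 0.2404] t 1.3 shift [-0.75  -2.766  0.27 ] rows>= 8.6
turn [-1.000e-03 -0.000e+00  1.621e+00] rows>= 8.5 tool z after [ 0.  0. -1.]
joints [-0.35  0.48  0.01  1.83 -0.01  0.83  0.8 ] F [0.4 1.2 0.1] grip 0.0931 0.0
```

```bash
python3 -m crank '[[0,0,0,-0.075,-0.277,0.027,1],[0,0,0,-0.075,-0.277,0.027,1],[0,0,0,-0.075,-0.277,0.027,1],[0,0,0,-0.075,-0.277,0.027,1],[0,0,0,-0.075,-0.277,0.027,1],[0,0,0,-0.075,-0.277,0.027,1],[0,0,0,-0.075,-0.277,0.027,1],[0,0,0,-0.075,-0.277,0.027,1],[0,0,0,-0.075,-0.277,0.027,1],[0,0,0,-0.075,-0.277,0.027,1]]'
python3 -m crank '[[0,0,0.18,0,0,0,1],[0,0,0.18,0,0,0,1],[0,0,0.18,0,0,0,1],[0,0,0.18,0,0,0,1],[0,0,0.18,0,0,0,1],[0,0,0.18,0,0,0,1],[0,0,0.18,0,0,0,1],[0,0,0.18,0,0,0,1],[0,0,0.18,0,0,0,1],[0,0,0,0,0,0,1],[0,0,0,0,0,0,1]]'
python3 go.py .5365 -.2687 .070 -8.1
```

```text
time_s: 2.3
position: [0.535, -0.269, 0.1998]
tool_rot: [-0.0, 0.218, 0.976, 0.0]
force: [1.5, 0.7, 0.1]
grip_width: 0.0928
grasp_force: 0.0
time_s: 3.4
position: [0.5356, -0.2671, 0.1999]
tool_rot: [-0.0, 0.753, 0.658, -0.0]
force: [0.6, -0.5, -0.4]
grip_width: 0.093
grasp_force: 0.0
pos [ 0.5356 -0.2671  0.1999] t 3.4 shift [-0.009  0.008  0.866] rows>= 2.6
turn [-0.001  0.     0.007] rows>= 0.0 tool z after [ 0.  0. -1.]
joints [ 0.11  0.52  0.39  1.95 -0.29  0.72  0.53] F [ 0.6 -0.5 -0.4] grip 0.093 0.0
```

```bash
python3 -m crank '[[0,0,0,-0.009,0.008,0.2,1],[0,0,0,0,0,0.2,1],[0,0,0,0,0,0.18,1],[0,0,0,0,0,0.14,1],[0,0,0,0,0,0.1,1],[0,0,0,0,0,0.046,1],[0,0,0,0,0,0,1],[0,0,0,0,0,0,1]]'
python3 go.py .5365 -.2687 .070 -8.1; python3 - <<'E'
from cell import snapshot
import cv2
d=snapshot("scene");cv2.imwrite("pics/desc.png",cv2.resize(d["color"][200:350,130:350,::-1],(770,525),interpolation=cv2.INTER_CUBIC))
E
```

```text
time_s: 4.2
position: [0.537, -0.2692, 0.0709]
tool_rot: [0.0, 0.755, 0.656, 0.0]
force: [-1.2, 0.2, -0.2]
grip_width: 0.0928
grasp_force: 0.0
pos [ 0.537  -0.2692  0.0709] t 4.2 shift [ 0.003 -0.004  0.006] rows>= 0.0
turn [0.001 0.    0.002] rows>= 0.0 tool z after [ 0.  0. -1.]
joints [ 0.19  0.7   0.27  2.03 -0.39  0.46  0.61] F [-1.2  0.2 -0.2] grip 0.0928 0.0
```

View pics/desc.png

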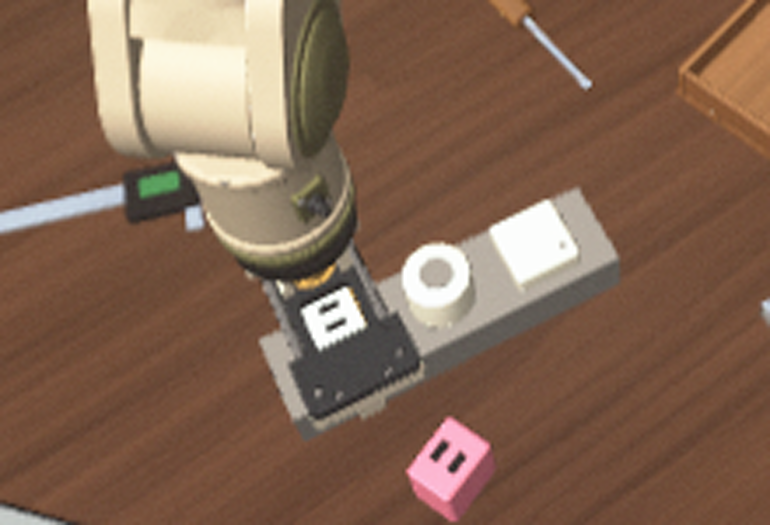

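The open gripper straddles the charger, whose slots show at (333,318). The round plug (437,283) is clear of it. I'll close the fingers and pull gently.

```bash
python3 -m crank '[[0,0,0,0,0,0,0],[0,0,0,0,0,0,0],[0,0,0,0,0,0,0],[0,0,0,0,0,0,0],[0,0,0,0,0,0,0],[0,0,0,0,0,0,0],[0,0,0,0,0,0,0],[0,0,0,0,0,0,0]]' 50
python3 go.py .5365 -.2687 .070 -8.1
```

```text
time_s: 5.05
position: [0.5367, -0.2689, 0.0702]
tool_rot: [0.0, 0.755, 0.656, -0.0]
force: [0.2, 0.8, 1.2]
grip_width: 0.0358
grasp_force: 50.0
pos [ 0.5367 -0.2689  0.0702] t 5.05 shift [ 0.001 -0.001  0.001] rows>= 0.0
turn [0.    0.    0.001] rows>= 0.0 tool z after [ 0.  0. -1.]
joints [ 0.19  0.7   0.27  2.03 -0.39  0.46  0.61] F [0.2 0.8 1.2] grip 0.0358 50.0
```

The opening reads 35.8 mm, which matches the 36 mm housing, and the side forces are small. Now I'll pull straight up.

```bash
python3 -m crank '[[0,0,0,0,0,-0.03,0],[0,0,0,0,0,-0.03,0],[0,0,0,0,0,-0.03,0],[0,0,0,0,0,-0.03,0],[0,0,0,0,0,-0.03,0],[0,0,0,0,0,-0.03,0],[0,0,0,0,0,-0.03,0],[0,0,0,0,0,-0.03,0],[0,0,0,0,0,-0.03,0],[0,0,0,0,0,-0.03,0],[0,0,0,0,0,-0.03,0],[0,0,0,0,0,0,0]]'
python3 go.py .5365 -.2687 .20 -8.1
```

```text
time_s: 6.25
position: [0.5369, -0.2691, 0.1204]
tool_rot: [0.0, 0.755, 0.656, 0.0]
force: [-0.6, -0.6, -1.3]
grip_width: 0.0353
grasp_force: 50.0
pos [ 0.5369 -0.2691  0.1204] t 6.25 shift [ 0.002 -0.003 -0.531] rows>= 1.6
turn [0.001 0.    0.001] rows>= 0.0 tool z after [ 0.  0. -1.]
joints [ 0.16  0.63  0.32  2.   -0.35  0.56  0.58] F [-0.6 -0.6 -1.3] grip 0.0353 50.0
```

```bash
python3 -m crank '[[0,0,0,0,0,-0.2,0],[0,0,0,0,0,-0.2,0],[0,0,0,0,0,-0.2,0],[0,0,0,0,0,-0.1,0],[0,0,0,0,0,0,0]]'
python3 go.py .52 .139 .22 101 60; python3 - <<'E'
from cell import snapshot
import cv2,numpy as np
d=snapshot("scene");cv2.imwrite("pics/lift.png",cv2.resize(d["color"][150:350,130:430,::-1],(780,520),interpolation=cv2.INTER_CUBIC))
E
```

```text
time_s: 6.75
position: [0.5375, -0.2694, 0.2267]
tool_rot: [0.002, 0.755, 0.656, 0.001]
force: [-0.3, -0.1, -1.4]
grip_width: 0.0357
grasp_force: 50.0
pos [ 0.5375 -0.2694  0.2267] t 6.75 shift [ 2.679 -0.497  0.041] rows>= 8.2
turn [ 1.255  0.897 -2.169] rows>= 13.9 tool z after [-0.85 -0.17 -0.5 ]
joints [ 0.09  0.49  0.41  1.93 -0.27  0.77  0.51] F [-0.3 -0.1 -1.4] grip 0.0357 50.0
```

View pics/lift.png

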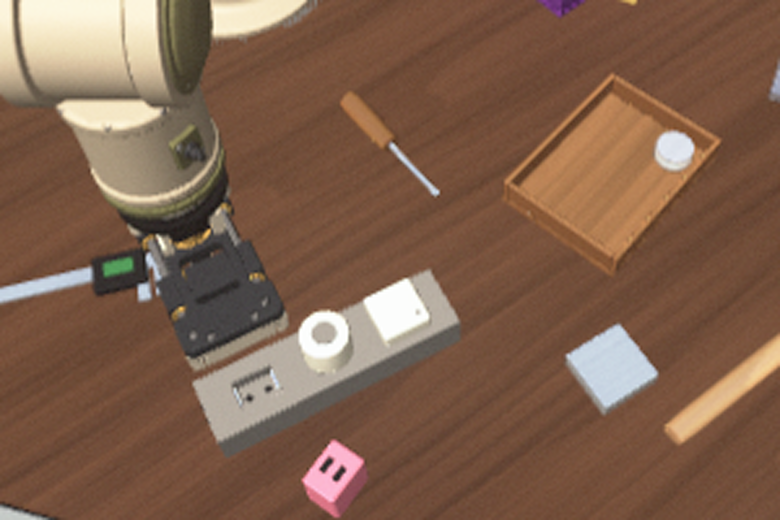

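The socket is empty at (257,387) and the round and flat plugs are still seated, with the charger in the jaws. Next I'll carry it over the tray.

```bash
python3 -m crank '[[0,0,0,0.268,-0.05,0,0],[0,0,0,0.268,-0.05,0,0],[0,0,0,0.268,-0.05,0,0],[0,0,0,0.268,-0.05,0,0],[0,0,0,0.268,-0.05,0,0],[0,0,0,0.268,-0.05,0,0],[0,0,0,0.268,-0.05,0,0],[0,0,0,0.268,-0.05,0,0],[0,0,0,0.268,-0.05,0,0],[0,0,0,0.268,-0.05,0,0]]'
python3 -m crank '[[0,0,0.175,0,0,0,0],[0,0,0.175,0,0,0,0],[0,0,0.175,0,0,0,0],[0,0,0.175,0,0,0,0],[0,0,0.175,0,0,0,0],[0,0,0.175,0,0,0,0],[0,0,0.175,0,0,0,0],[0,0,0.175,0,0,0,0],[0,0,0.175,0,0,0,0],[0,0,0,0,0,0,0]]'
python3 go.py .54 .136 .20 -79 60
```

```text
time_s: 7.8
position: [0.5176, 0.1411, 0.2233]
tool_rot: [-0.0, 0.755, 0.656, -0.001]
force: [0.2, -0.0, -2.2]
grip_width: 0.0355
grasp_force: 50.0
time_s: 8.8
position: [0.5179, 0.1396, 0.2233]
tool_rot: [0.001, 0.995, 0.096, -0.001]
force: [-0.2, -0.0, -1.2]
grip_width: 0.0358
grasp_force: 50.0
pos [0.5179 0.1396 0.2233] t 8.8 shift [0.14  0.052 0.155] rows>= 0.6
turn [2.000e-03 1.336e+00 1.000e-03] rows>= 7.0 tool z after [ 0.85  0.17 -0.5 ]
joints [-0.91  0.5   0.8   2.08 -0.52  0.77 -1.17] F [-0.2 -0.  -1.2] grip 0.0358 50.0
```

```bash
python3 -m crank '[[0,0.167,0,0,0,0,0],[0,0.167,0,0,0,0,0],[0,0.167,0,0,0,0,0],[0,0.167,0,0,0,0,0],[0,0.167,0,0,0,0,0],[0,0.167,0,0,0,0,0],[0,0.167,0,0,0,0,0],[0,0.167,0,0,0,0,0],[0,0,0,0,0,0,0]]'
python3 go.py .54 .136 .09 -79 60
```

```text
time_s: 9.7
position: [0.5463, 0.1593, 0.3574]
tool_rot: [-0.023, 0.936, 0.094, 0.338]
force: [-1.2, 1.5, -0.7]
grip_width: 0.0354
grasp_force: 50.0
pos [0.5463 0.1593 0.3574] t 9.7 shift [-1.191  0.106  1.332] rows>= 5.4
turn [0.017 0.455 0.021] rows>= 2.4 tool z after [ 0.85  0.17 -0.5 ]
joints [-1.54  0.21  1.27  2.34 -1.04  0.11 -0.7 ] F [-1.2  1.5 -0.7] grip 0.0354 50.0
```

The outward tilt runs into the j3, j5 and j6 limits. I'll undo it and tilt inward instead, since j6 has room that way.

```bash
python3 -m crank '[[0,-0.15,0,0,0,0,0],[0,-0.15,0,0,0,0,0],[0,-0.15,0,0,0,0,0],[0,-0.15,0,0,0,0,0],[0,-0.15,0,0,0,0,0],[0,-0.15,0,0,0,0,0],[0,0,0,0,0,0,0]]'
python3 go.py .56 .14 .22 -79
```

```text
time_s: 10.4
position: [0.5498, 0.1668, 0.3545]
tool_rot: [-0.005, 0.994, 0.103, 0.042]
force: [1.2, -0.4, -1.0]
grip_width: 0.036
grasp_force: 50.0
pos [0.5498 0.1668 0.3545] t 10.4 shift [-0.046  0.19   0.896] rows>= 2.8
turn [-0.003 -0.108  0.02 ] rows>= 0.6 tool z after [ 0.  0. -1.]
joints [-1.17  0.45  1.14  1.91 -0.5   1.01 -1.19] F [ 1.2 -0.4 -1. ] grip 0.036 50.0
```

```bash
python3 -m crank '[[0,-0.16,0,0,0.06,0,0],[0,-0.16,0,0,0.06,0,0],[0,-0.16,0,0,0.06,0,0],[0,-0.16,0,0,0,0,0],[0,0,0,0,0,0,0]]'
python3 go.py .57 .14 .20 -79 -55
```

```text
time_s: 10.9
position: [0.5545, 0.1403, 0.3526]
tool_rot: [0.019, 0.973, 0.101, -0.206]
force: [1.2, 0.3, -1.1]
grip_width: 0.0357
grasp_force: 50.0
pos [0.5545 0.1403 0.3526] t 10.9 shift [0.505 0.027 0.889] rows>= 3.1
turn [ 0.008 -0.691  0.018] rows>= 3.6 tool z after [-0.8  -0.16 -0.57]
joints [-0.88  0.68  1.    1.6  -0.42  1.58 -1.14] F [ 1.2  0.3 -1.1] grip 0.0357 50.0
```

```bash
python3 -m crank '[[0,-0.14,0,0,0,0.1,0],[0,-0.14,0,0,0,0.1,0],[0,-0.14,0,0.1,0,0.1,0],[0,-0.14,0,0.1,0,0.1,0],[0,-0.14,0,0.1,0,0.1,0],[0,0,0,0,0,0,0]]'
python3 go.py .57 .14 .12 -79 -55
```

```text
time_s: 11.5
position: [0.5413, 0.1382, 0.2685]
tool_rot: [0.039, 0.891, 0.093, -0.443]
force: [0.2, -0.1, -1.0]
grip_width: 0.0358
grasp_force: 50.0
pos [0.5413 0.1382 0.2685] t 11.5 shift [0.902 0.04  0.448] rows>= 3.0
turn [-0.    -0.05   0.021] rows>= 0.3 tool z after [-0.8  -0.16 -0.57]
joints [-0.62  0.88  0.61  1.47 -0.28  1.86 -1.26] F [ 0.2 -0.1 -1. ] grip 0.0358 50.0
```

```bash
python3 -m crank '[[0,0,0,0.18,0.008,0.09,0],[0,0,0,0.18,0.008,0.09,0],[0,0,0,0.18,0.008,0.09,0],[0,0,0,0.18,0.008,0.09,0],[0,0,0,0.18,0.008,0.09,0],[0,0,0,0,0,0,0]]'
python3 go.py .565 .142 .08 -79 -52
```

```text
time_s: 12.1
position: [0.5718, 0.1361, 0.1233]
tool_rot: [0.042, 0.893, 0.089, -0.439]
force: [-1.0, -0.1, -0.9]
grip_width: 0.036
grasp_force: 50.0
pos [0.5718 0.1361 0.1233] t 12.1 shift [ 0.206 -0.046  0.205] rows>= 0.9
turn [0.003 0.008 0.008] rows>= 0.1 tool z after [-0.77 -0.15 -0.62]
joints [-0.58  1.07  0.58  1.44 -0.36  1.71 -1.24] F [-1.  -0.1 -0.9] grip 0.036 50.0
```

```bash
python3 -m crank '[[0,-0.07,0,0.07,-0.015,0.07,0],[0,-0.07,0,0.07,-0.015,0.07,0],[0,0,0,0.07,-0.015,0.07,0],[0,0,0,0,0,0,0]]'
python3 go.py .563 .141 .055 -79 -58; python3 - <<'E'
from cell import snapshot
import cv2,numpy as np
d=snapshot("scene");t=snapshot("top")
a=cv2.resize(d["color"][140:270,300:440,::-1],(420,390),interpolation=cv2.INTER_CUBIC);b=cv2.resize(t["color"][100:217,205:319,::-1],(380,390),interpolation=cv2.INTER_CUBIC)
cv2.imwrite("pics/place.png",np.hstack([a,b]))
E
```

```text
time_s: 12.5
position: [0.5622, 0.1422, 0.081]
tool_rot: [0.047, 0.867, 0.087, -0.488]
force: [-1.1, 0.2, -1.4]
grip_width: 0.0359
grasp_force: 50.0
pos [0.5622 0.1422 0.081 ] t 12.5 shift [0.15  0.01  0.087] rows>= 0.5
turn [0.004 0.015 0.009] rows>= 0.1 tool z after [-0.83 -0.16 -0.53]
joints [-0.57  1.16  0.55  1.4  -0.36  1.76 -1.25] F [-1.1  0.2 -1.4] grip 0.0359 50.0
```

View pics/place.png

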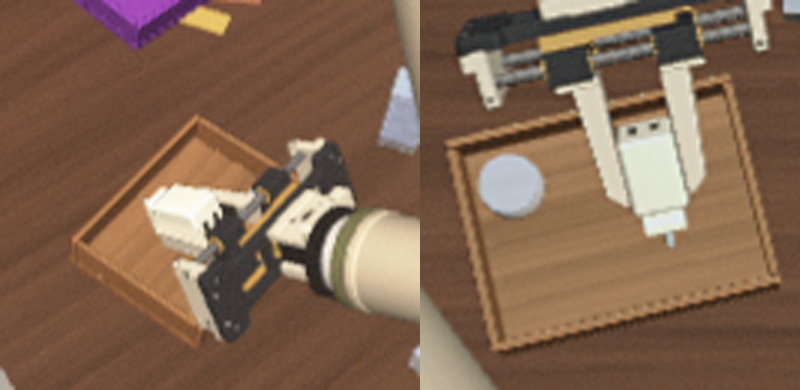

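The scene view shows the charger at (190,215) over the tray. In the top view it is well inside the tray at (655,175), pins pointing inward, and the tin at (510,185) is clear. I'll lower it until it touches.

```bash
python3 -m crank '[[0,0,0,0.06,0,0.035,0],[0,0,0,0.06,0,0.035,0],[0,0,0,0.03,0,0.018,0],[0,0,0,0.02,0,0.012,0],[0,0,0,0,0,0,0]]'
python3 go.py .563 .141 .044 -79 -58
```

```text
time_s: 13.1
position: [0.5631, 0.1421, 0.051]
tool_rot: [0.046, 0.867, 0.087, -0.489]
force: [0.3, -0.1, -1.3]
grip_width: 0.0355
grasp_force: 50.0
pos [0.5631 0.1421 0.051 ] t 13.1 shift [0.039 0.007 0.026] rows>= 0.1
turn [0.003 0.019 0.009] rows>= 0.1 tool z after [-0.83 -0.16 -0.53]
joints [-0.56  1.19  0.54  1.39 -0.37  1.73 -1.25] F [ 0.3 -0.1 -1.3] grip 0.0355 50.0
```

```bash
python3 -m crank '[[0,0,0,0.012,0,0.007,0],[0,0,0,0.012,0,0.007,0],[0,0,0,0,0,0,0]]'
python3 -m crank '[[0,0,0,0.008,0,0.005,0],[0,0,0,0,0,0,0]]'
```

```text
time_s: 13.4
position: [0.5633, 0.1423, 0.0474]
tool_rot: [0.046, 0.867, 0.087, -0.489]
force: [-0.1, -0.3, -2.0]
grip_width: 0.036
grasp_force: 50.0
time_s: 13.6
position: [0.5633, 0.1423, 0.0461]
tool_rot: [0.046, 0.867, 0.087, -0.489]
force: [0.2, -0.2, -1.3]
grip_width: 0.0358
grasp_force: 50.0
```

```bash
python3 -m crank '[[0,0,0,0.008,0,0.005,0],[0,0,0,0,0,0,0]]'
python3 -m crank '[[0,0,0,0.008,0,0.005,0],[0,0,0,0,0,0,0]]'
```

```text
time_s: 13.8
position: [0.5633, 0.1423, 0.0448]
tool_rot: [0.046, 0.867, 0.087, -0.489]
force: [0.8, -0.5, -0.1]
grip_width: 0.0358
grasp_force: 50.0
time_s: 14.0
position: [0.5633, 0.1423, 0.0441]
tool_rot: [0.046, 0.867, 0.087, -0.489]
force: [1.5, 1.2, 5.0]
grip_width: 0.0356
grasp_force: 50.0
```

It touched the floor at the predicted height (5 N). I'll ease the grip so it settles, then open.

```bash
python3 -m crank '[[0,0,0,0,0,0,0],[0,0,0,0,0,0,0],[0,0,0,0,0,0,0]]' 3
python3 -m crank '[[0,0,0,0,0,0,0.42],[0,0,0,0,0,0,0.45],[0,0,0,0,0,0,0.5],[0,0,0,0,0,0,0.6],[0,0,0,0,0,0,0.6],[0,0,0,0,0,0,0.6]]'
python3 go.py .68 .16 .13; python3 - <<'E'
from cell import snapshot
import cv2,numpy as np
d=snapshot("scene");t=snapshot("top")
a=cv2.resize(d["color"][140:270,300:440,::-1],(420,390),interpolation=cv2.INTER_CUBIC);b=cv2.resize(t["color"][100:217,205:319,::-1],(380,390),interpolation=cv2.INTER_CUBIC)
cv2.imwrite("pics/rel.png",np.hstack([a,b]))
E
```

```text
time_s: 14.3
position: [0.5634, 0.1423, 0.0433]
tool_rot: [0.046, 0.867, 0.087, -0.488]
force: [2.1, -1.2, 0.6]
grip_width: 0.036
grasp_force: 3.0
time_s: 14.9
position: [0.5633, 0.1423, 0.0433]
tool_rot: [0.046, 0.867, 0.087, -0.489]
force: [-0.2, 0.1, -0.5]
grip_width: 0.0557
grasp_force: 0.0
pos [0.5633 0.1423 0.0433] t 14.9 shift [-0.087  0.034 -0.972] rows>= 2.9
joints [-0.56  1.2   0.54  1.39 -0.38  1.72 -1.25] F [-0.2  0.1 -0.5] grip 0.0557 0.0
```

View pics/rel.png

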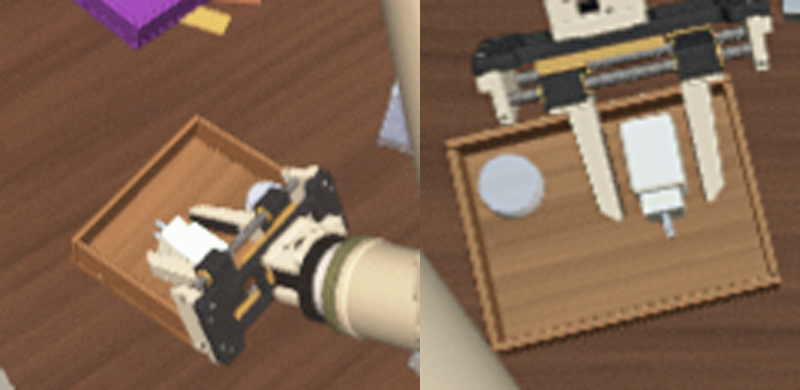

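The charger now lies on its side in the tray at (655,160) in the top view, with the fingers clear on both sides. I'll lift straight up to retreat.

```bash
python3 -m crank '[[0,0,0,-0.06,0,-0.06,0.6],[0,0,0,-0.12,0,-0.09,0.6],[0,0,0,-0.2,0,-0.12,0.6],[0,0,0,-0.2,0,-0.12,0.6],[0,0,0,-0.2,0,-0.12,0.6],[0,0,0,-0.2,0,-0.12,0.6],[0,0,0,0,0,0,0.6],[0,0,0,0,0,0,0.6]]'
python3 -m crank '[[0,0,0,0,0,-0.3,0.6],[0,0,0,0,0,-0.3,0.6],[0,0,0,0,0,-0.3,0.6],[0,0,0,0,0,0,0.6],[0,0,0,0,0,0,0.6]]'
python3 - <<'E'
from cell import snapshot
import cv2,numpy as np
d=snapshot("scene");t=snapshot("top")
a=cv2.resize(d["color"][140:330,190:440,::-1],(400,304));b=cv2.resize(t["color"][100:217,205:319,::-1],(296,304))
cv2.imwrite("pics/fin.png",np.hstack([a,b]))
E
```

```text
time_s: 15.8
position: [0.5645, 0.1396, 0.1952]
tool_rot: [0.043, 0.864, 0.085, -0.493]
force: [-0.8, -0.2, -0.6]
grip_width: 0.0559
grasp_force: 0.0
time_s: 16.3
position: [0.6659, 0.1566, 0.3816]
tool_rot: [-0.023, 0.957, 0.059, -0.284]
force: [-0.5, 0.3, -0.7]
grip_width: 0.0559
grasp_force: 0.0
```

View pics/fin.png

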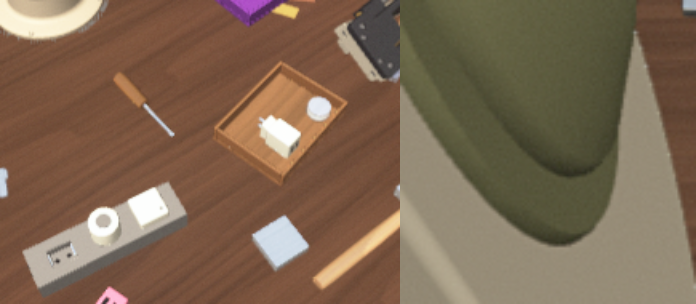

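The charger lies in the tray at (282,135) with the tin at (319,107). Both other plugs are still in the strip and the arm is clear, so I'll hand in.

```bash
python3 -c "
from cell import env
print(env.job_done())"
```

```text
the job is handed in; nothing more can be done
None
```

I pulled the charger from the socket strip and laid it on its side in the wooden tray; the round and flat plugs are still in their sockets, and I handed the job in at about 16.4 s on the robot's clock (the hand-in call gave no verdict).

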